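# Find the unlocked swing lid of the tip-waste station

### The job

The tip-waste station on the lab bench has four identical swing lids, and only one is unlocked. Press gently with the fingertips near the end of one lid after another to find the one that rocks, then push that lid wide open and leave it standing open, with the robot clear of it. Do not force the locked lids, and leave the things around the station alone.

Things in the scene. Friction and masses are not known exactly. Their poses are not given: they have to be found in the camera images.
- station: Tip-waste station, fixed: a grey tray 190 x 470 mm with four identical blue bins in a row along its y axis, 112 mm apart. Origin: middle of the tray's underside, on the bench; x away from the robot, y along the row, z up. Each bin is hollow (95 mm free below its lid); the rim round the lid is 110 mm above the bench, 3 mm above the lid. Any place may have the unlocked lid.
- slot_1 (a point): First lid from the robot's left (+y): middle of its top face when shut, 107 mm above the bench. White plate 120 mm (station x) x 90 mm (y) x 6 mm in an opening of 124 x 94 mm. It pivots about its middle, on a line along station y 104 mm above the bench (steel pin caps on the rim); fine grey ribs mark both ends.
- slot_2 (a point): Second lid from the robot's left (+y): middle of its top face when shut, 107 mm above the bench. Same lid. Press a lid 35 to 50 mm from its pivot line, at either end. A locked one stands firm, giving under 2 mm at 15 N.
- slot_3 (a point): Third lid from the robot's left (+y): middle of its top face when shut, 107 mm above the bench. Same lid. The unlocked one rocks under 1 to 2 N: the pressed end dips into the bin, the other end rises. Push the dipping end on down, following the hinge, to open it.
- slot_4 (a point): Fourth lid from the robot's left (+y): middle of its top face when shut, 107 mm above the bench. Same lid, same axes as the station.
- lid_free (a joint): Tilt in rad of the one unlocked lid (which place it is in is not told): 0 shut, positive when its end nearest the robot dips and its far end rises, negative the other way. Stops at -1.1 and 1.1. A stiff pivot (0.05 N m) keeps it wherever it is left. Wide open means at least 0.7 either way.
- lid_locked_b (a joint): Tilt in rad of one of the three locked lids (which place it is in is not told); 0 shut. Its latch gives a little: about 0.02 rad under 10 N at 40 mm from the pivot, and it springs back. Past 0.1 rad (over 40 N there) it counts as forced.
- lid_locked_c (a joint): Tilt in rad of one of the three locked lids (which place it is in is not told); 0 shut. Its latch gives a little: about 0.02 rad under 10 N at 40 mm from the pivot, and it springs back. Past 0.1 rad (over 40 N there) it counts as forced.
- lid_locked_d (a joint): Tilt in rad of one of the three locked lids (which place it is in is not told); 0 shut. Its latch gives a little: about 0.02 rad under 10 N at 40 mm from the pivot, and it springs back. Past 0.1 rad (over 40 N there) it counts as forced.
- timer: White bench timer, 22 x 62 x 60 mm high, standing in front of the station. Origin: middle of its underside. Loose bystander: leave it where it is (moving it more than 20 mm or tipping it over fails).
- reagent: Amber reagent bottle, 54 mm diameter, 110 mm high, left of the station. Origin: middle of its underside. Loose bystander: leave it where it is (moving it more than 20 mm or tipping it over fails).
- tip_box: Grey pipette-tip box with a clear top, 120 x 85 x 78 mm high, right of the station. Origin: middle of its underside. Loose bystander: leave it where it is (moving it more than 20 mm or tipping it over fails).
- tube_block: Aluminium tube block with four holes, 50 x 130 x 35 mm high, behind the station. Origin: middle of its underside. Loose bystander: leave it where it is (moving it more than 20 mm or tipping it over fails).

How it is judged:
By the outcome, as a careful person would: the job done as asked, in the order asked, and still so for the second after the job is handed in, with the robot touching nothing.
It also fails if it takes over 45 s, if anything falls off the work surface, if the arm or the gripper's body presses on something with over 40 N, if the wrist force passes 120 N, or if a joint passes its speed limit or range.

### The arm

A 6-joint arm with a two-finger parallel gripper is mounted at the origin on the work surface. World frame = base frame: x ahead of the robot, y to its left, z up, the work surface at z = 0. Lengths are in m, angles in rad, forces in N, time in s.
With the tool pointing down it reaches from about 0.325 to 0.775 m from the base axis. Payload 5.5 kg.
Tool frame: the origin (TCP) lies midway between the tips of the shut fingers; the grasp point (between the pads) lies 19 mm behind it; z points along the fingers, y is the line along which they close (so a half turn about z gives the same grasp; the last joint's range is limited). The gripper opens to 85 mm and grips with 20 to 120 N. Pads are 22 mm wide; open, the fingers measure 114 mm over their backs; the gripper's body (76 mm by 85 mm) begins 54 mm behind the grasp point. The pads swing forward as they close: fully open they stand 13 mm farther back than shut.
Start: joints at [-1.172, 0.091, 1.231, -0, 1.82, -0.057], TCP at [0.264, -0.539, 0.205] pointing down, gripper open.
Joint ranges: [-2.87, 2.87], [-0.86, 2.18], [0.17, 2.46], [-1.51, 4.65], [0.06, 2.69], [-2.65, 2.65]. Speed limits (rad/s): [2.57, 2.57, 3.01, 3.14, 3.14, 3.14].

### API

Orientations are given as [roll, pitch, yaw] about the fixed x, y, z axes, in that order (R = Rz(yaw) Ry(pitch) Rx(roll)).
In Python, from plant import get_obs, cams, hand_in gives the robot as it stands. The module is installed in compiled form; this text tells all that it offers.
- The arm moves only by the tool step_arm, never from a script. Its argument "plan" is a list that holds one entry, the list of rows, each a list of 5 numbers: the shift along the world's x, y, z in cm, then the turn about the world's z in degrees, then the opening in per cent of the stroke, from 0 (shut) to 100 (fully open). A call has 1 to 12 rows; each row is the pose to reach, as a shift and turn from the pose commanded when the call began; what a row does not reach only later rows make up. A row lasts 1/8 s, in which the tool goes at most 62.5 mm and 10.7 degrees, less where a joint would pass 70% of its speed; a pose out of reach is approached as far as the arm can. A call with a gripper value outside its range is refused whole. The fingers move at their own pace and stop on an object; the grip force is fixed at half the most. Time passes only in rows, so rows that repeat a pose let the fingers close. It gives the time, the measured TCP pose, the force, the opening and the grip force at its end, in the units of the state.
- get_obs(): the state, without advancing time (a new reading comes with each control period).
- cams.capture(name): name is "side" or "top" or "wrist"; returns a dict with "image" (480x640x3 uint8, red, green, blue), "intrinsics" (3x3 intrinsics, pixels), "dist" ([k1, k2, p1, p2, k3] as OpenCV has them; the pictures are not rectified), "rvec" (rotation vector, rad) and "tvec" (3), from world to camera coordinates, as OpenCV has them. Camera axes: x right, y down, z forward; pixel columns grow to the right and rows downward; lengths in m; the calibration is good to about 2 mm. A picture is of the moment at which its call begins. There is no depth.
- hand_in(): hands the job in; it is judged then, once.
The state is a dict: "time": time; "qpos": joint angles; "dq": joint speeds; "tau": joint torques, N m; "position": TCP position; "orientation": TCP orientation; "force": force on the tool from outside, world axes, zero at the start; "moment": the same for the moment, N m; "finger_gap": opening from 0.0 (shut) to 1.0 (fully open); "finger_force": force on a finger pad.
Only numpy, scipy, OpenCV 4.12 (cv2) and the standard library are available. Lean on these libraries where they do the work, as an engineer would, in place of code of your own. Each camera call takes 0.05 s, during which the arm holds its last target. There are 200 camera calls.

## Working session

There is one attempt and no reset: what is moved stays moved. The work goes in short steps, Python scripts to look and compute and a tool call to move; the robot and the scene stay as the last step left them, time stands still between calls to the robot, and variables do not carry over. Pictures are saved under pics/ and viewed, at most 10 in all, crops included, and the job is handed in when it is done.

Besides the shell and the picture viewer there is one more tool, called after "Call:" as name([rows], argument=value, ...), one row to a line, values as JSON. step_arm: Moves the arm, as the interface text tells. Its arguments: {"type":"object","properties":{"plan":{"type":"array","items":{"type":"array","items":{"type":"array","items":{"type":"number"}}}}},"required":["plan"]}

```bash
mkdir -p pics; python3 - <<'E'
from plant import get_obs,cams
import cv2
for n in("top","side"):
    c=cams.capture(n); cv2.imwrite(f"pics/{n}0.png",c["image"][:,:,::-1])
    print(n,c["intrinsics"],c["dist"],c["rvec"],c["tvec"])
o=get_obs();print(o["time"],o["position"],o["orientation"],o["force"])
E
```

```text
top [[443.82509343   0.         317.13654383]
 [  0.         443.82509343 235.14543561]
 [  0.           0.           1.        ]] [0.02399567 0.         0.         0.         0.        ] [ 2.15735788 -2.12671211  0.19224938] [-0.0290234   0.55575419  0.8411744 ]
side [[519.23686964   0.         324.63873252]
 [  0.         519.23686964 242.4485005 ]
 [  0.           0.           1.        ]] [-0.00826486  0.          0.          0.          0.        ] [ 0.27621005 -2.86981665  1.09152079] [0.51999176 0.1629371  0.93874377]
0.1 [ 0.26398313 -0.53847427  0.20422054] [-3.13977754e+00 -9.44713476e-05  4.55764752e-01] [ 0.78891093 -0.3705872  -0.31117156]
```

View pics/top0.png

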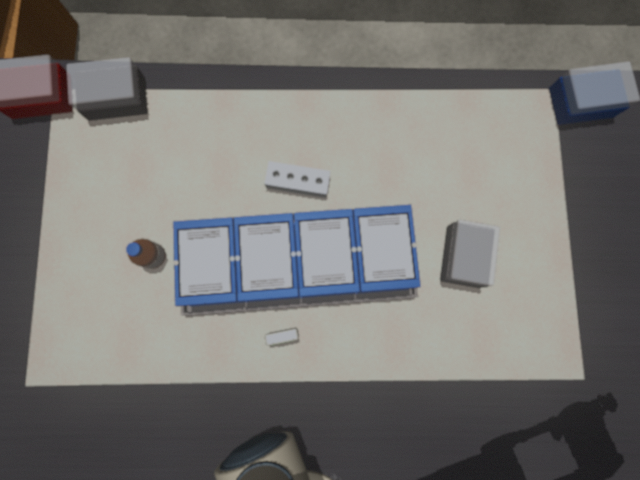

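View pics/side0.png

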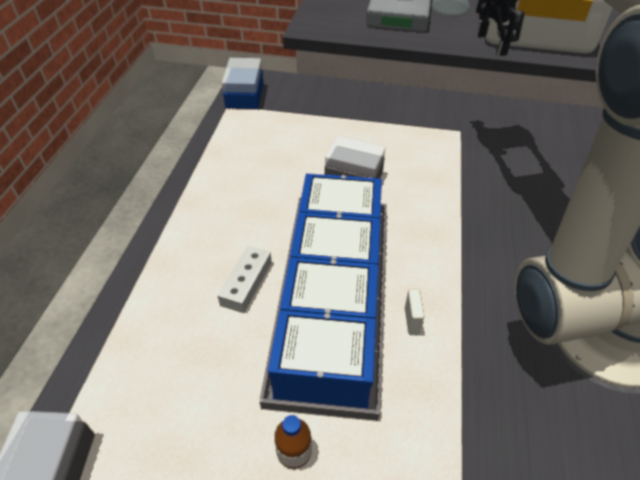

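The top view shows the lids at about (205,261), (266,256), (327,252) and (386,247). The bottle is at (143,250), the timer at (282,337), the tip box at (470,253) and the tube block at (298,179). The side view shows the lids from (340,196) at the far end to (323,345) at the near end, which is lid 1. Next I triangulate the lids.

```bash
cat > h.py <<'E'
import cv2, numpy as np
from plant import get_obs, cams
def und(c,p): return cv2.undistortPoints(np.float64(p).reshape(-1,1,2),c["intrinsics"],c["dist"]).reshape(-1,2)
def P(c): return np.c_[cv2.Rodrigues(c["rvec"])[0],np.ravel(c["tvec"])]
def plane(c,p,z):
    M=P(c);C=-M[:,:3].T@M[:,3]; d=np.c_[und(c,p),np.ones(len(und(c,p)))]@M[:,:3]
    return C+d*((z-C[2])/d[:,2])[:,None]
def tri(c1,p1,c2,p2):
    X=cv2.triangulatePoints(P(c1),P(c2),und(c1,p1).T,und(c2,p2).T); return (X[:3]/X[3]).T
def lids(c):
    hsv=cv2.cvtColor(c["image"],cv2.COLOR_RGB2HSV)
    b=cv2.inRange(hsv,(100,120,60),(130,255,255))
    cs,h=cv2.findContours(b,cv2.RETR_CCOMP,cv2.CHAIN_APPROX_NONE)
    out=[]
    for k,q in enumerate(cs):
        if h[0][k][3]>=0 and cv2.contourArea(q)>800:
            # opening quadrilateral: diagonals' crossing
            e=cv2.approxPolyDP(cv2.convexHull(q),0.06*cv2.arcLength(q,True),True).reshape(-1,2).astype(float)
            if len(e)!=4: print("quad?",len(e)); continue
            l=np.cross(np.r_[e[0],1],np.r_[e[2],1]); m=np.cross(np.r_[e[1],1],np.r_[e[3],1]); x=np.cross(l,m)
            out.append((x[:2]/x[2],e))
    return out
E
python3 - <<'E'
from h import *
np.set_printoptions(precision=3,suppress=True)
t=cams.capture("top");s=cams.capture("side")
a=sorted(lids(t),key=lambda r:r[0][0]);b=sorted(lids(s),key=lambda r:-r[0][1])
print([r[0] for r in a],[r[0] for r in b])
if len(a)==len(b): X=tri(t,[r[0] for r in a],s,[r[0] for r in b]);print(X,np.linalg.norm(np.diff(X,axis=0),axis=1))
Q=plane(t,[r[0] for r in a],.108);print(Q); d=Q[-1]-Q[0];print("station yaw deg",np.degrees(np.arctan2(d[0],-d[1])))
for r in a: print(plane(t,r[1],.108)[:,:2].ravel())
print("bottle top, timer, tipbox, block",plane(t,[(135,250)],.11),plane(t,[(282,337)],.06),plane(t,[(472,252)],.078),plane(t,[(298,179)],.035))
E
```

```text
[] []Traceback (most recent call last):
  File "<stdin>", line 6, in <module>
  File "h.py", line 9, in tri
    X=cv2.triangulatePoints(P(c1),P(c2),und(c1,p1).T,und(c2,p2).T); return (X[:3]/X[3]).T
                                        ~~~^^^^^^^
  File "h.py", line 3, in und
    def und(c,p): return cv2.undistortPoints(np.float64(p).reshape(-1,1,2),c["intrinsics"],c["dist"]).reshape(-1,2)
                         ~~~~~~~~~~~~~~~~~~~^^^^^^^^^^^^^^^^^^^^^^^^^^^^^^^^^^^^^^^^^^^^^^^^^^^^^^^^^
cv2.error: OpenCV(4.12.0) /io/opencv/modules/calib3d/src/undistort.dispatch.cpp:347: error: (-215:Assertion failed) CV_IS_MAT(_src) && CV_IS_MAT(_dst) && (_src->rows == 1 || _src->cols == 1) && (_dst->rows == 1 || _dst->cols == 1) && _src->cols + _src->rows - 1 == _dst->rows + _dst->cols - 1 && (CV_MAT_TYPE(_src->type) == CV_32FC2 || CV_MAT_TYPE(_src->type) == CV_64FC2) && (CV_MAT_TYPE(_dst->type) == CV_32FC2 || CV_MAT_TYPE(_dst->type) == CV_64FC2) in function 'cvUndistortPointsInternal'
```

```bash
sed -i 's/^    cs,h=/    b=cv2.morphologyEx(b,cv2.MORPH_CLOSE,np.ones((7,7)))\n    cs,h=/' h.py
python3 - <<'E'
from h import *
np.set_printoptions(precision=3,suppress=True)
t=cams.capture("top");s=cams.capture("side")
a=sorted(lids(t),key=lambda r:r[0][0]);b=sorted(lids(s),key=lambda r:-r[0][1])
print([r[0] for r in a],[r[0] for r in b])
for c in(t,s):
    h=cv2.cvtColor(c["image"],cv2.COLOR_RGB2HSV); print(h[240:270:10,175:235:10].reshape(-1,3)[:9])
if len(a)==len(b)>0: X=tri(t,[r[0] for r in a],s,[r[0] for r in b]);print(X,np.linalg.norm(np.diff(X,axis=0),axis=1))
Q=plane(t,[r[0] for r in a],.108);print(Q); d=Q[-1]-Q[0];print("station yaw deg",np.degrees(np.arctan2(d[0],-d[1])))
for r in a: print(plane(t,r[1],.108)[:,:2].ravel())
print("bottle top, timer, tipbox, block",plane(t,[(135,250)],.11),plane(t,[(282,337)],.06),plane(t,[(472,252)],.078),plane(t,[(298,179)],.035))
E
```

```text
[] [array([323.1  , 344.075]), array([330.652, 286.386]), array([334.504, 237.241]), array([341.123, 194.474])]
[[109 133 155]
 [109  11 178]
 [109  11 178]
 [111  10 178]
 [107  13 178]
 [105  11 178]
 [109 129 158]
 [111  10 178]
 [105  12 177]]
[[ 26  16 229]
 [ 22  21 229]
 [ 21  22 229]
 [ 22  21 229]
 [ 19  24 230]
 [ 22  21 229]
 [ 21  22 229]
 [ 21  22 229]
 [ 21  22 229]]Traceback (most recent call last):
  File "<stdin>", line 9, in <module>
  File "h.py", line 6, in plane
    M=P(c);C=-M[:,:3].T@M[:,3]; d=np.c_[und(c,p),np.ones(len(und(c,p)))]@M[:,:3]
                                        ~~~^^^^^
  File "h.py", line 3, in und
    def und(c,p): return cv2.undistortPoints(np.float64(p).reshape(-1,1,2),c["intrinsics"],c["dist"]).reshape(-1,2)
                         ~~~~~~~~~~~~~~~~~~~^^^^^^^^^^^^^^^^^^^^^^^^^^^^^^^^^^^^^^^^^^^^^^^^^^^^^^^^^
cv2.error: OpenCV(4.12.0) /io/opencv/modules/calib3d/src/undistort.dispatch.cpp:347: error: (-215:Assertion failed) CV_IS_MAT(_src) && CV_IS_MAT(_dst) && (_src->rows == 1 || _src->cols == 1) && (_dst->rows == 1 || _dst->cols == 1) && _src->cols + _src->rows - 1 == _dst->rows + _dst->cols - 1 && (CV_MAT_TYPE(_src->type) == CV_32FC2 || CV_MAT_TYPE(_src->type) == CV_64FC2) && (CV_MAT_TYPE(_dst->type) == CV_32FC2 || CV_MAT_TYPE(_dst->type) == CV_64FC2) in function 'cvUndistortPointsInternal'
```

```bash
sed -i 's/(100,120,60)/(98,70,50)/' h.py
python3 - <<'E'
from h import *
np.set_printoptions(precision=3,suppress=True)
t=cams.capture("top");s=cams.capture("side")
a=sorted(lids(t),key=lambda r:r[0][0]);b=sorted(lids(s),key=lambda r:-r[0][1])
print([r[0] for r in a],[r[0] for r in b])
if len(a)==len(b)>0: X=tri(t,[r[0] for r in a],s,[r[0] for r in b]);print(X,np.linalg.norm(np.diff(X,axis=0),axis=1))
Q=plane(t,[r[0] for r in a],.108);print(Q); d=Q[-1]-Q[0];print("station yaw deg",np.degrees(np.arctan2(d[0],-d[1])))
for r in a: print(plane(t,r[1],.108)[:,:2].ravel())
print("bottle top, timer, tipbox, block",plane(t,[(135,250)],.11),plane(t,[(282,337)],.06),plane(t,[(472,252)],.078),plane(t,[(298,179)],.035))
E
```

```text
[array([203.907, 260.394]), array([264.912, 255.359]), array([326., 252.]), array([385.516, 246.973])] [array([323.281, 345.058]), array([330.025, 285.974]), array([335.685, 236.658]), array([341.555, 195.24 ])]
[[ 0.496  0.187  0.106]
 [ 0.507  0.075  0.108]
 [ 0.516 -0.037  0.107]
 [ 0.525 -0.147  0.107]] [0.112 0.113 0.111]
[[ 0.496  0.186  0.108]
 [ 0.507  0.075  0.108]
 [ 0.515 -0.037  0.108]
 [ 0.526 -0.147  0.108]]
station yaw deg 5.110500804574618
[0.56  0.147 0.441 0.134 0.431 0.226 0.551 0.239]
[0.572 0.036 0.451 0.022 0.441 0.115 0.561 0.127]
[ 0.581 -0.076  0.46  -0.089  0.45   0.001  0.57   0.016]
[ 0.592 -0.187  0.469 -0.199  0.46  -0.109  0.581 -0.096]
bottle top, timer, tipbox, block [[0.513 0.312 0.11 ]] [[0.358 0.043 0.06 ]] [[ 0.523 -0.318  0.078]] [[0.675 0.02  0.035]]
```

The lids triangulate to z = 0.107 m with 112 mm spacing and a station yaw of 5.1°, which matches the given sizes. I'll press the near ends 42 mm from the pivot, starting with lid 4.

Call:
step_arm([
  [[21.9,38.7,-3,-21,0],[21.9,38.7,-3,-21,0],[21.9,38.7,-3,-21,0],[21.9,38.7,-3,-21,0],[21.9,38.7,-3,-21,0],[21.9,38.7,-3,-21,0],[21.9,38.7,-3,-21,0],[21.9,38.7,-3,-21,0],[21.9,38.7,-7.5,-21,0],[21.9,38.7,-8.8,-21,0],[21.9,38.7,-8.8,-21,0],[21.9,38.7,-8.8,-21,0]],
])

```text
time: 1.9
position: [0.4836, -0.1526, 0.1191]
orientation: [3.14, -0.002, 0.088]
force: [-0.8, 1.2, 0.7]
finger_gap: -0.002
finger_force: 0.0
```

Call:
step_arm([
  [[0,0,-0.5,0,0],[0,0,-0.9,0,0],[0,0,-0.9,0,0],[0,0,-1.0,0,0],[0,0,-1.1,0,0],[0,0,-1.1,0,0]],
])

```text
time: 2.65
position: [0.4831, -0.1517, 0.1062]
orientation: [-3.142, 0.0, 0.089]
force: [-0.3, 0.2, 0.0]
finger_gap: -0.0
finger_force: 0.0
```

Call:
step_arm([
  [[0,0,-0.1,0,0],[0,0,-0.1,0,0],[0,0,-0.1,0,0]],
])

```text
time: 3.02
position: [0.4831, -0.1518, 0.1053]
orientation: [-3.142, -0.0, 0.089]
force: [1.8, -0.9, 0.2]
finger_gap: -0.003
finger_force: 0.0
```

Call:
step_arm([
  [[0,0,-0.1,0,0],[0,0,-0.1,0,0],[0,0,-0.1,0,0]],
])

```text
time: 3.4
position: [0.4831, -0.1518, 0.1043]
orientation: [-3.142, 0.0, 0.089]
force: [0.9, -0.7, 0.1]
finger_gap: -0.002
finger_force: 0.0
```

```bash
python3 - <<'E'
from h import *
c=cams.capture("side");cv2.imwrite("pics/s1.png",cv2.resize(c["image"][130:350,250:450,::-1],None,fx=2.7,fy=2.7))
for i in range(2): print(get_obs()["force"],get_obs()["position"])
E
```

```text
[ 0.07902269 -0.289724   -0.77389321] [ 0.48311159 -0.15174003  0.10429161]
[ 0.07902269 -0.289724   -0.77389321] [ 0.48311159 -0.15174003  0.10429161]
```

View pics/s1.png

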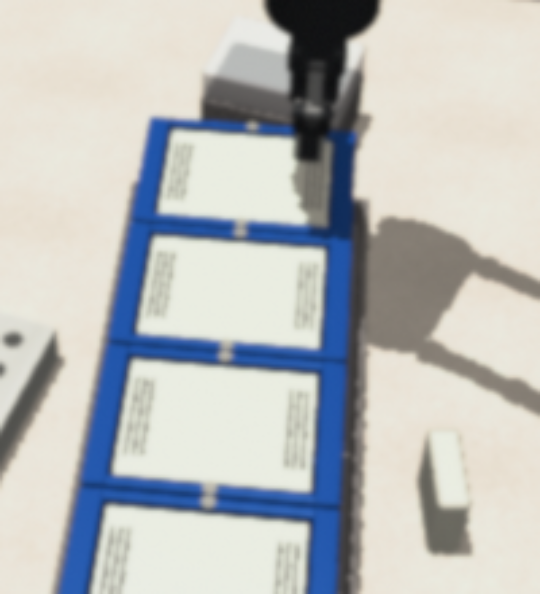

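The fingertips are over the near end of lid 4, at about (310,155) in the crop, with no clear contact yet. I continue down gently.

Call:
step_arm([
  [[0,0,-0.1,0,0],[0,0,-0.1,0,0],[0,0,-0.1,0,0]],
])

```text
time: 3.82
position: [0.4831, -0.1517, 0.1032]
orientation: [-3.142, 0.0, 0.089]
force: [0.5, 0.6, -0.5]
finger_gap: 0.001
finger_force: 0.0
```

Call:
step_arm([
  [[0,0,-0.1,0,0],[0,0,-0.1,0,0],[0,0,-0.1,0,0]],
])

```text
time: 4.2
position: [0.4831, -0.1518, 0.1023]
orientation: [-3.142, 0.0, 0.089]
force: [0.6, -0.1, 1.1]
finger_gap: -0.003
finger_force: 0.0
```

Call:
step_arm([
  [[0,0,-0.1,0,0],[0,0,-0.1,0,0],[0,0,-0.1,0,0]],
])

```text
time: 4.58
position: [0.4831, -0.1518, 0.1013]
orientation: [-3.142, 0.0, 0.089]
force: [-0.5, 0.1, -0.3]
finger_gap: 0.005
finger_force: 0.0
```

Call:
step_arm([
  [[0,0,-0.1,0,0],[0,0,-0.1,0,0],[0,0,-0.1,0,0]],
])

```text
time: 4.95
position: [0.4831, -0.1518, 0.1002]
orientation: [-3.142, 0.0, 0.089]
force: [0.0, 0.1, -0.1]
finger_gap: 0.003
finger_force: 0.0
```

```bash
python3 - <<'E'
from h import *
f=[]
for i in range(6): c=cams.capture("side");f.append(get_obs()["force"])
print(np.mean(f,0),np.std(f,0),get_obs()["position"])
cv2.imwrite("pics/s2.png",cv2.resize(c["image"][150:290,270:410,::-1],None,fx=4,fy=4))
E
```

```text
[-0.05822224 -0.13608599  0.12563093] [0.37493983 0.75739711 0.55050869] [ 0.48311417 -0.15173815  0.10029482]
```

View pics/s2.png

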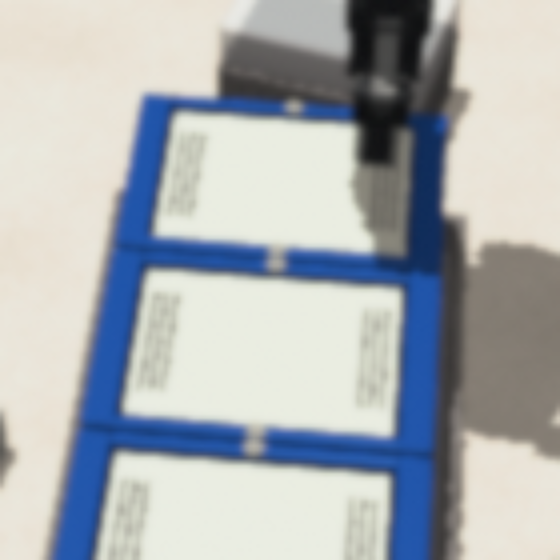

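The fingertip is at (375,160) in the crop, about pixel (364,190) in the full image. The lid shows no clear tilt, so I compare with the projected TCP.

```bash
python3 - <<'E'
from h import *
np.set_printoptions(precision=4,suppress=True)
c=cams.capture("side");t=cams.capture("top");p=get_obs()["position"]
for z in (.1,.106,.112):
    q=p.copy();q[2]=z;print(z,cv2.projectPoints(q,c["rvec"],c["tvec"],c["intrinsics"],c["dist"])[0].ravel(),cv2.projectPoints(q,t["rvec"],t["tvec"],t["intrinsics"],t["dist"])[0].ravel())
b=sorted(lids(c),key=lambda r:-r[0][1])
for r in b: print(plane(c,r[1],.108)[:,:2].ravel())
im=np.hstack([cv2.resize(c["image"][170:230,300:400],(800,480),interpolation=2)]);cv2.imwrite("pics/s3.png",im[:,:,::-1])
E
```

```text
0.1 [362.7031 199.0714] [387.5333 270.2955]
0.106 [362.8976 196.8439] [388.094  270.0165]
0.112 [363.0938 194.5967] [388.6628 269.7333]
[0.5629 0.1494 0.4411 0.1351 0.4314 0.2264 0.5502 0.2398]
[0.5719 0.038  0.4515 0.0232 0.4409 0.1137 0.5615 0.1276]
[ 0.582  -0.0738  0.463  -0.0896  0.4508  0.0024  0.5696  0.0166]
```

View pics/s3.png

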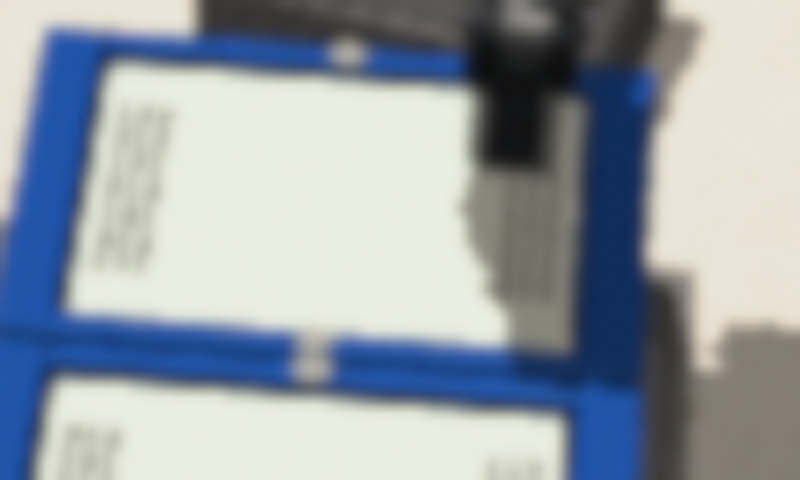

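The tip edge is at about (364,191), but the projection at the reported TCP height gives row 199. The real tip is therefore well above the reported TCP, by about 15–20 mm, which agrees with the zero force. I'll keep descending in small steps, guided by force.

Call:
step_arm([
  [[0,0,-0.1,0,0],[0,0,-0.2,0,0],[0,0,-0.2,0,0],[0,0,-0.2,0,0]],
])

```text
time: 5.85
position: [0.4831, -0.1518, 0.0983]
orientation: [3.142, -0.0, 0.089]
force: [0.5, 0.2, 0.2]
finger_gap: 0.004
finger_force: 0.0
```

Call:
step_arm([
  [[0,0,-0.1,0,0],[0,0,-0.1,0,0],[0,0,-0.1,0,0]],
])

```text
time: 6.22
position: [0.4831, -0.1518, 0.0972]
orientation: [-3.142, 0.0, 0.089]
force: [-0.3, 0.5, -0.4]
finger_gap: -0.001
finger_force: 0.0
```

```bash
cat >> h.py <<'E'
def F():
    f=[]
    for i in range(4): c=cams.capture("side");f.append(get_obs()["force"])
    o=get_obs();print(o["time"],np.mean(f,0).round(2),o["position"].round(4),o["finger_gap"]); return c
def tip(c):
    g=cv2.cvtColor(c["image"],cv2.COLOR_RGB2GRAY)<45
    p=get_obs()["position"];u,v=cv2.projectPoints(p,c["rvec"],c["tvec"],c["intrinsics"],c["dist"])[0].ravel()
    w=g[:,int(u)-2:int(u)+4].mean(1)>.5; w[int(v)+15:]=0; w[:max(int(v)-40,0)]=0
    print("proj",u,v,"dark bottom row",np.nonzero(w)[0].max() if w.any() else None)
E
python3 -c "
from h import *
c=F();tip(c)
w=cams.capture('wrist');cv2.imwrite('pics/w1.png',w['image'][:,:,::-1])"
```

```text
6.425 [-0.14 -0.1   0.25] [ 0.4831 -0.1518  0.0973] 0.00286421517111655
proj 362.60927961908067 200.06116757803815 dark bottom row 190
```

View pics/w1.png

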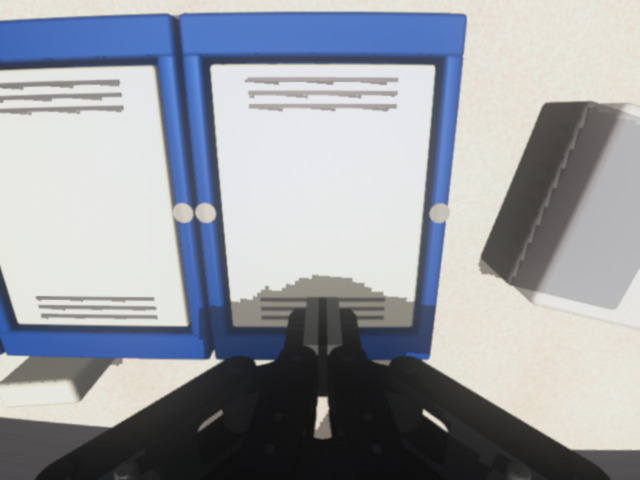

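The wrist view shows lid 4's outline at about (211,65), (435,65), (414,327) and (231,327), with the fingers over its near ribs. I check for tilt numerically against the first side picture.

```bash
python3 - <<'E'
from h import *
np.set_printoptions(precision=1,suppress=True,linewidth=200)
a=cv2.imread("pics/side0.png").astype(int);b=cams.capture("side")["image"][:,:,::-1].astype(int)
d=abs(a-b).sum(2); 
for r in (174,178,182,188,194,200,206,212): print(r,d[r,304:350:2])
w=cams.capture("wrist")
# flat-lid prediction in wrist image, lid 4, corners at z=.107
C=np.array([.5255,-.147]);y=np.radians(5.1);R=np.array([[np.cos(y),-np.sin(y)],[np.sin(y),np.cos(y)]])
for th in (0,.1,.2,.3):
    p=[np.r_[C+R@[x*np.cos(th)+.003*-np.sin(th),s*.045],.104+.003*np.cos(th)+x*np.sin(th)] for x,s in((.06,1),(.06,-1),(-.06,-1),(-.06,1))]
    print(th,cv2.projectPoints(np.array(p),w["rvec"],w["tvec"],w["intrinsics"],w["dist"])[0].ravel())
print(cv2.projectPoints(get_obs()["position"],w["rvec"],w["tvec"],w["intrinsics"],w["dist"])[0].ravel())
E
```

```text
174 [20 15 11 13 12 13 16 16 15 17 10  8  6  5 10  7  7  6  7  7 11  7  6]
178 [16 12 11 10  6 12 16 16 16 15 12 14 15 10 11 10 11  7  6 12 11 11  7]
182 [14  8  6 11 12 16 14 15 14 13 13 14 13 10 13 13 14 14 13 13 13 12 13]
188 [11 10  6  7 18 19 19 20 17 13 12 13 13 12 14 12 13 12 14 13 14 14 13]
194 [ 8 10 11 14 19 17 21 18 15 14 14 12 13 14 13 12 14 12 12 13 12 13 13]
200 [ 7  9  7 18 18 18 18 17 13 12 13 14 13 12 13 13 13 12 15 13 14 13 13]
206 [ 8  8 13 13 11 12 12 13 13 13 15 14 14 13 12 14 13 15 10 13 12 13 14]
212 [ 8  6  8 10  7  8  7  7  9  9  9  9  9 12 11 13 11 15 16 14 14 13 16]
0 [203.7  63.6 430.3  63.4 408.2 326.3 228.2 326.4]
0.1 [199.2  63.4 434.5  63.2 405.6 319.9 231.  320. ]
0.2 [194.5  65.  438.9  64.8 403.4 312.9 233.4 313.1]
0.3 [189.8  68.5 443.2  68.3 401.3 305.4 235.7 305.6]
[320.2 286.5]
```

Lid 4 is still flat and untouched, so the tips are simply higher than reported. I estimate the real tip height from the side and wrist views.

```bash
python3 - <<'E'
from h import *
np.set_printoptions(precision=1,suppress=True,linewidth=200)
p=get_obs()["position"];w=cams.capture("wrist");s=cams.capture("side")
for dz in (0,.01,.02,.03,.04):
  for dy in (0,.01):
    q=p+[0,dy,dz];print(dz,dy,*[cv2.projectPoints(q,c["rvec"],c["tvec"],c["intrinsics"],c["dist"])[0].ravel() for c in(w,s)])
g=cv2.cvtColor(w["image"],cv2.COLOR_RGB2GRAY)
print(g[280:330:3,314:328:3].T); print(cv2.cvtColor(s["image"],cv2.COLOR_RGB2GRAY)[176:204,364])
E
```

```text
0 0 [320.2 286.5] [362.6 200.1]
0 0.01 [300.5 285. ] [361.9 203.5]
0.01 0 [320.1 295.8] [362.9 196.4]
0.01 0.01 [299.4 294.2] [362.2 199.8]
0.02 0 [320.  306.2] [363.3 192.6]
0.02 0.01 [298.2 304.4] [362.5 196.1]
0.03 0 [319.9 317.7] [363.6 188.8]
0.03 0.01 [296.8 315.9] [362.9 192.3]
0.04 0 [319.8 330.6] [363.9 184.9]
0.04 0.01 [295.2 328.8] [363.2 188.4]
[[146 146 145 145 144 141  87  81  80  79  78  77  75  74  73  72  71]
 [146 146 146 145 144 141  86  81  79  78  76  73  72  70  69  66  64]
 [146 146 145 144 144 140  68  60  58  56  53  51  48  48  46  43  41]
 [146 146 146 145 144 140  68  59  57  55  53  51  49  47  45  43  41]
 [147 146 145 144 144 141  77  69  67  65  64  59  57  55  54  50  47]]
[ 56  40  33  25  20  19  19  20  19  18  19  20  20  21  23  38  67  95 109 114 113 111 112 113 115 114 113 113]
```

The two views agree that the visible tip is about 25–30 mm above the reported TCP, so contact should come at a reported z of about 0.080. I go down 8 mm, then continue in 1 mm steps.

Call:
step_arm([
  [[0,0,-0.2,0,0],[0,0,-0.4,0,0],[0,0,-0.6,0,0],[0,0,-0.8,0,0],[0,0,-0.8,0,0],[0,0,-0.8,0,0]],
])

```text
time: 7.42
position: [0.4831, -0.1518, 0.0893]
orientation: [3.142, -0.0, 0.089]
force: [-0.3, 0.0, 0.3]
finger_gap: 0.005
finger_force: 0.0
```

```bash
python3 -c "
from h import *
c=F();print(cv2.cvtColor(c['image'],cv2.COLOR_RGB2GRAY)[180:206,364])"
```

```text
7.625 [-0.02  0.08 -0.  ] [ 0.4832 -0.1518  0.0894] -0.0018418098886287943
[ 47  35  29  26  19  19  19  20  19  20  20  18  20  23  38  68  95 107
 112 113 114 114 113 113 112 112]
```

Call:
step_arm([
  [[0,0,-0.2,0,0],[0,0,-0.4,0,0],[0,0,-0.5,0,0],[0,0,-0.5,0,0]],
])

```text
time: 8.12
position: [0.483, -0.1517, 0.0841]
orientation: [-3.141, 0.0, 0.089]
force: [-0.2, 0.2, -0.3]
finger_gap: 0.001
finger_force: 0.0
```

Call:
step_arm([
  [[0,0,-0.1,0,0],[0,0,-0.1,0,0]],
])

```text
time: 8.38
position: [0.4831, -0.1518, 0.0832]
orientation: [-3.142, 0.0, 0.089]
force: [-0.2, 0.6, 0.5]
finger_gap: -0.001
finger_force: 0.0
```

Call:
step_arm([
  [[0,0,-0.1,0,0],[0,0,-0.1,0,0]],
])

```text
time: 8.62
position: [0.4831, -0.1517, 0.0822]
orientation: [-3.142, 0.0, 0.089]
force: [0.2, -0.2, -0.2]
finger_gap: 0.002
finger_force: 0.0
```

Call:
step_arm([
  [[0,0,-0.1,0,0],[0,0,-0.1,0,0]],
])

```text
time: 8.88
position: [0.483, -0.1517, 0.0811]
orientation: [-3.141, 0.0, 0.089]
force: [0.1, 0.4, -0.4]
finger_gap: 0.001
finger_force: 0.0
```

Call:
step_arm([
  [[0,0,-0.1,0,0],[0,0,-0.1,0,0]],
])

```text
time: 9.12
position: [0.4832, -0.1518, 0.0808]
orientation: [3.141, -0.0, 0.089]
force: [-1.4, 1.0, 3.5]
finger_gap: 0.002
finger_force: 1.6
```

```bash
python3 -c "
from h import *
c=F();print(cv2.cvtColor(c['image'],cv2.COLOR_RGB2GRAY)[184:210,364])"
```

```text
9.325 [-2.47  0.44  3.92] [ 0.4831 -0.1518  0.0807] 0.0015051750528896689
[ 44  34  29  22  18  18  18  20  18  19  20  19  22  31  61  92 109 113
 114 114 112 112 115 121 130 133]
```

Call:
step_arm([
  [[0,0,-0.1,0,0],[0,0,-0.1,0,0],[0,0,-0.1,0,0]],
])

```text
time: 9.7
position: [0.4832, -0.1518, 0.0803]
orientation: [3.141, -0.001, 0.089]
force: [-3.2, 1.3, 9.1]
finger_gap: 0.001
finger_force: 4.0
```

Lid 4 stands firm at 9 N, so it is locked. Contact is at a reported z of 0.081. Next is lid 3.

Call:
step_arm([
  [[0,0,1.5,0,0],[0,0,1.5,0,0],[-1.0,11.1,1.5,0,0],[-1.0,11.1,1.5,0,0],[-1.0,11.1,1.5,0,0],[-1.0,11.1,0.6,0,0],[-1.0,11.1,0.4,0,0],[-1.0,11.1,0.4,0,0]],
])

```text
time: 10.7
position: [0.4729, -0.0417, 0.0826]
orientation: [-3.141, 0.001, 0.088]
force: [0.1, 0.0, -0.2]
finger_gap: -0.004
finger_force: 0.0
```

Call:
step_arm([
  [[0,0,-0.1,0,0],[0,0,-0.2,0,0],[0,0,-0.2,0,0]],
])

```text
time: 11.08
position: [0.4731, -0.0408, 0.0813]
orientation: [3.142, -0.0, 0.089]
force: [0.2, -0.5, -0.3]
finger_gap: -0.003
finger_force: 0.0
```

Call:
step_arm([
  [[0,0,-0.1,0,0],[0,0,-0.1,0,0],[0,0,-0.1,0,0]],
])

```text
time: 11.45
position: [0.4732, -0.0408, 0.0807]
orientation: [3.141, -0.0, 0.089]
force: [-2.0, -1.2, 3.2]
finger_gap: 0.0
finger_force: 1.8
```

Call:
step_arm([
  [[0,0,-0.1,0,0],[0,0,-0.1,0,0],[0,0,-0.1,0,0]],
])

```text
time: 11.82
position: [0.4733, -0.0408, 0.0804]
orientation: [3.141, -0.001, 0.089]
force: [-3.1, -0.9, 7.0]
finger_gap: 0.0
finger_force: 3.8
```

Lid 3 is locked too. Next is lid 2.

Call:
step_arm([
  [[0,0,1.5,0,0],[0,0,1.5,0,0],[-0.9,11.2,1.5,0,0],[-0.9,11.2,1.5,0,0],[-0.9,11.2,1.5,0,0],[-0.9,11.2,0.6,0,0],[-0.9,11.2,0.4,0,0],[-0.9,11.2,0.4,0,0]],
])

```text
time: 12.82
position: [0.4639, 0.0702, 0.0826]
orientation: [3.141, 0.001, 0.088]
force: [0.4, 0.3, 0.7]
finger_gap: 0.003
finger_force: 0.0
```

Call:
step_arm([
  [[0,0,-0.2,0,0],[0,0,-0.3,0,0],[0,0,-0.3,0,0]],
])

```text
time: 13.2
position: [0.4644, 0.0708, 0.0808]
orientation: [3.141, -0.001, 0.089]
force: [-0.4, -1.4, 2.5]
finger_gap: 0.004
finger_force: 1.3
```

Call:
step_arm([
  [[0,0,-0.1,0,0],[0,0,-0.1,0,0],[0,0,-0.1,0,0]],
])

```text
time: 13.58
position: [0.4644, 0.0709, 0.0804]
orientation: [3.141, -0.001, 0.089]
force: [-2.0, -3.7, 7.6]
finger_gap: 0.003
finger_force: 3.4
```

Lid 2 is locked, which leaves lid 1. I still press it gently to confirm.

Call:
step_arm([
  [[0,0,1.5,0,0],[0,0,1.5,0,0],[-1.0,11.1,1.5,0,0],[-1.0,11.1,1.5,0,0],[-1.0,11.1,1.5,0,0],[-1.0,11.1,0.6,0,0],[-1.0,11.1,0.4,0,0],[-1.0,11.1,0.4,0,0]],
])

```text
time: 14.58
position: [0.4541, 0.1812, 0.0827]
orientation: [3.141, 0.001, 0.088]
force: [-1.1, 0.5, 0.0]
finger_gap: -0.003
finger_force: 0.0
```

Call:
step_arm([
  [[0,0,-0.2,0,0],[0,0,-0.3,0,0],[0,0,-0.3,0,0]],
])

```text
time: 14.95
position: [0.4542, 0.1821, 0.0804]
orientation: [-3.142, -0.0, 0.089]
force: [-0.9, -1.3, 0.6]
finger_gap: -0.001
finger_force: 0.2
```

Call:
step_arm([
  [[0,0,-0.1,0,0],[0,0,-0.1,0,0],[0,0,-0.1,0,0]],
])

```text
time: 15.32
position: [0.4542, 0.1822, 0.0793]
orientation: [3.142, -0.0, 0.089]
force: [-0.4, -0.9, 1.3]
finger_gap: -0.001
finger_force: 0.6
```

Lid 1 rocks: it gives several mm at about 1 N. I push it down following the hinge, moving slightly inward.

Call:
step_arm([
  [[0,0,-0.4,0,0],[0.1,0,-0.8,0,0],[0.1,0,-1.2,0,0],[0.2,0,-1.6,0,0],[0.3,0,-2.0,0,0],[0.3,0,-2.0,0,0]],
])

```text
time: 16.08
position: [0.4567, 0.1821, 0.0585]
orientation: [3.141, 0.001, 0.089]
force: [-0.8, -0.2, -0.1]
finger_gap: 0.002
finger_force: 0.0
```

Call:
step_arm([
  [[0.1,0,-0.3,0,0],[0.2,0,-0.6,0,0],[0.2,0,-0.7,0,0],[0.2,0,-0.7,0,0]],
])

```text
time: 16.58
position: [0.459, 0.1822, 0.052]
orientation: [3.141, 0.0, 0.089]
force: [0.2, -0.2, -0.1]
finger_gap: -0.002
finger_force: 0.0
```

```bash
python3 -c "
from h import *
c=F();cv2.imwrite('pics/s5.png',cv2.resize(c['image'][270:430,240:420,::-1],None,fx=3.5,fy=3.5))"
```

```text
16.775 [ 0.66 -0.06  0.21] [0.459  0.1822 0.0522] -0.004907538857982444
```

View pics/s5.png

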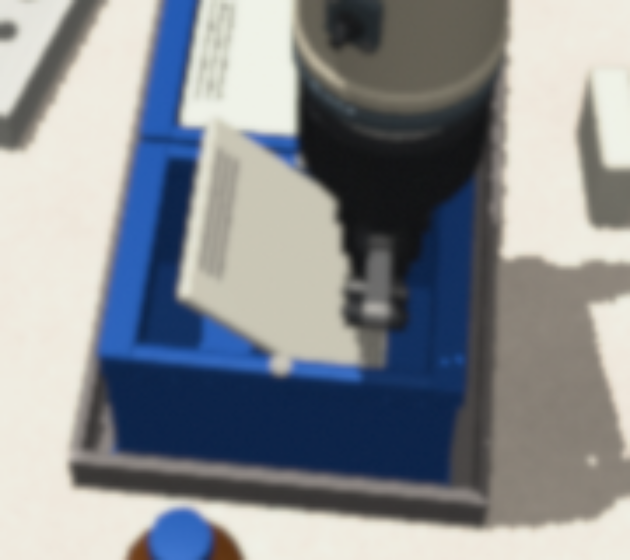

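The lid has swung well open. Its raised end runs from (215,120) to (180,297) in the crop, and the fingers are inside the opening. I compute the tilt from those two corners.

```bash
cat >> h.py <<'E'
def tilts(c):
    C=np.array([.496,.187]);y=np.radians(5.1);R=np.array([[np.cos(y),-np.sin(y)],[np.sin(y),np.cos(y)]])
    for th in (.5,.6,.7,.8,.9,1.0,1.1):
        p=[np.r_[C+R@[.06*np.cos(th)-.003*np.sin(th),s*.045],.104+.003*np.cos(th)+.06*np.sin(th)] for s in(1,-1)]
        print(th,cv2.projectPoints(np.array(p),c["rvec"],c["tvec"],c["intrinsics"],c["dist"])[0].ravel().round(1))
E
python3 -c "
from h import *
tilts(cams.capture('side'))"
```

```text
0.5 [285.4 358.6 294.  307. ]
0.6 [287.6 357.1 296.1 305.4]
0.7 [290.1 355.7 298.5 303.9]
0.8 [293.  354.5 301.2 302.5]
0.9 [296.2 353.5 304.2 301.4]
1.0 [299.7 352.7 307.4 300.4]
1.1 [303.4 352.1 310.9 299.7]
```

The tilt is about 0.76 rad. I push a little further for margin.

Call:
step_arm([
  [[0.2,0,-0.2,0,0],[0.4,0,-0.4,0,0],[0.6,0,-0.5,0,0],[0.7,0.1,-0.5,0,0],[0.7,0.1,-0.5,0,0]],
])

```text
time: 17.45
position: [0.4661, 0.183, 0.047]
orientation: [3.141, 0.0, 0.089]
force: [-1.1, 0.4, 0.8]
finger_gap: -0.001
finger_force: 0.5
```

Call:
step_arm([
  [[-1.2,0,0,0,0],[-1.2,0,1,0,0],[-1.2,0,4,0,0],[-1.2,0,9,0,0],[-1.2,0,15,0,0],[-1.2,-5,18,0,0],[-1.2,-11,18,0,0],[-1.2,-17,18,0,0],[-1.2,-23,18,0,0],[-1.2,-23,18,0,0]],
])

```text
time: 18.7
position: [0.4538, -0.0505, 0.2282]
orientation: [3.14, -0.001, 0.082]
force: [0.1, 0.4, -0.3]
finger_gap: 0.001
finger_force: 0.0
```

```bash
python3 -c "
from h import *
c=F();tilts(c);cv2.imwrite('pics/s6.png',c['image'][:,:,::-1])"
```

```text
18.9 [ 0.17  0.38 -0.3 ] [ 0.4543 -0.0457  0.2278] 0.0013704222641160886
0.5 [285.4 358.6 294.  307. ]
0.6 [287.6 357.1 296.1 305.4]
0.7 [290.1 355.7 298.5 303.9]
0.8 [293.  354.5 301.2 302.5]
0.9 [296.2 353.5 304.2 301.4]
1.0 [299.7 352.7 307.4 300.4]
1.1 [303.4 352.1 310.9 299.7]
```

View pics/s6.png

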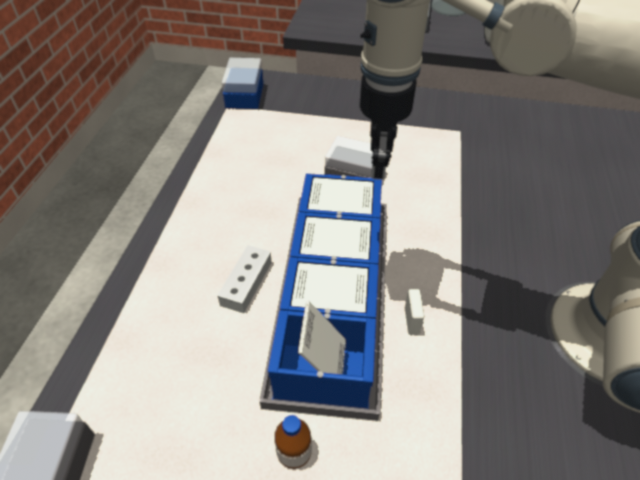

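The raised corners of lid 1 are now at about (310,303) and (300,352), so the tilt is about 1.0 rad. The arm is clear, and the other lids and loose items have not moved.

```bash
python3 -c "
from plant import hand_in
print(hand_in())"
```

```text
the job is handed in; nothing more can be done
None
```

Lid 1, the leftmost, was the unlocked one. I pushed it open to about 1.0 rad and handed the job in with the arm clear; lids 2–4 stood firm under at most about 10 N and nothing around the station was moved.

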